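Stand the wooden utensils up in the tip-down holder

ROBOT

A 6-joint arm with a two-finger parallel gripper is mounted at the origin on a cart in front of the work surface, level with it; the furniture and walls round the work are solid. World frame = base frame: x ahead of the robot, y to its left, z up, the work surface at z = 0. Lengths are in mm, angles in rad, forces in N, time in s.
With the tool pointing down it reaches from about 350 to 875 mm from the base axis. Payload 4.2 kg.
Tool frame: the origin (TCP) lies midway between the tips of the shut fingers; the grasp point (between the pads) lies 19 mm behind it (tcp_to_grasp is the distance from the TCP to the grasp point, in mm); z points along the fingers, y is the line along which they close (so a half turn about z gives the same grasp; the last joint's range is limited). The gripper opens to 85 mm and grips with 20 to 120 N. Pads are 22 mm wide; open, the fingers measure 114 mm over their backs; the gripper's body (76 mm by 85 mm) begins 54 mm behind the grasp point. The pads swing forward as they close: fully open they stand 13 mm farther back than shut.
Start: joints at [1.468, 0.385, 0.008, 0, -1.194, -0.259], TCP at [221.191, 584.529, 231.312] pointing down, gripper open.
Joint ranges: [-3.14, 3.14], [-1.21, 2.06], [-1.07, 1.41], [-3.16, 2.05], [-2.99, -0.16], [-3.1, 3.1]. Speed limits (rad/s): [2.79, 2.79, 3.14, 3.14, 3.14, 3.14].

INTERFACE

Orientations are given as a unit quaternion [x, y, z, w].
In Python, from bench import read_state, get_image, job_done, tcp_to_grasp gives the robot as it stands.
- The arm moves only by the tool jog_arm, never from a script. Its argument "plan" is a list of rows, each a list of 3 entries, a list of its own where there are three numbers: the finger opening in mm, from 0 to 85.4, then the shift along the tool's x, y, z as a fraction of full scale, then the turn, a rotation vector about the tool's x, y, z as a fraction of full scale. A call has 1 to 10 rows; each row is the pose to reach, as a shift and turn from the pose commanded when the call began, along the tool's axes at that moment; what a row does not reach only later rows make up. Full scale, the value 1, is 0.1 m for a shift and 60 degrees for a turn. A row lasts 1/8 s, in which the tool goes at most 62.5 mm and 10.7 degrees, less where a joint would pass 70% of its speed; a pose out of reach is approached as far as the arm can. A call with a number of a shift or a turn outside -1 to 1 is refused whole. A call with a gripper value outside its range is refused whole. The fingers move at their own pace and stop on an object; the grip force is fixed at half the most. Time passes only in rows, so rows that repeat a pose let the fingers close. It gives the time, the measured TCP pose, the force, the opening and the grip force at its end, in the units of the state.
- read_state(): the state, without advancing time (a new reading comes with each control period).
- get_image(name): name is "scene" or "side" or "wrist"; returns a dict with "img" (400x640x3 uint8, red, green, blue), "range_z" (400x640 float32, mm along the optical axis (not along the pixel's ray), 0 where there is no reading), "intrinsics" (3x3 intrinsics, pixels), "distortion" ([k1, k2, p1, p2, k3] as OpenCV has them; the pictures are not rectified), "extrinsics" (4x4, takes a point from camera to world coordinates); the wrist camera has in their place "tool_from_camera" (4x4, takes a point from camera to tool coordinates, whose origin is the TCP and whose axes are the flange's). Camera axes: x right, y down, z forward; pixel columns grow to the right and rows downward; lengths in mm; the calibration is good to about 2 mm. A picture is of the moment at which its call begins: read the wrist's pose just before it.
- job_done(): hands the job in; it is judged then, once.
The state is a dict: "clock": time; "joints": joint angles; "joint_vel": joint speeds; "joint_efforts": joint torques, N m; "position": TCP position; "ee_rot": TCP orientation; "contact_force": force on the tool from outside, world axes, zero at the start; "wrist_torque": the same for the moment, N m; "gripper_width": finger opening in mm; "grasp_force": force on a finger pad.
Only numpy, scipy, OpenCV 4.12 (cv2) and the standard library are available. Lean on these libraries where they do the work, as an engineer would, in place of code of your own. Each camera call takes 0.05 s, during which the arm holds its last target. There are 200 camera calls.

TASK

Put the wooden turner and the wooden spoon away in the steel utensil holder: handle ends down, one in each of its two pockets. The holder's cup swings on a hinge so that it can be laid down for loading; finish with the cup swung fully upright, so that both utensils stand upright in it, and leave the canister and the mug behind it where they are.

Things in the scene. Friction and masses are not known exactly. Their poses are not given: they have to be found in the camera images.
- holder: Fixed base of the holder: beech board 185 x 136 x 4 mm on the table, origin on its underside, straight below the hinge; its x axis points level from the lowered cup's mouth towards the hinge and on behind it (the board runs from x = -115 mm to +70 mm), z up. The cup hangs on this board's hinge and tips over towards -x.
- hinge (a point): Middle of the hinge axis of the cup (7 mm above the table); the hinge axis runs along the holder's y axis. Axes as those of the holder.
- cup (a joint): Tilt of the steel cup, rad: 0 = fully upright, 1.57 = laid fully down on the board, mouth level and facing the holder's -x (a stop at both). The hinge is stiff (0.45 N m friction): the cup stays wherever it is left, empty or loaded; pushing it 0.1 m from the hinge takes 3 to 9 N.
- cup_middle (a point): Centre of the cup: a sheet-steel box open at one end, walls 3 mm, outside 52 (x) x 115 (y) x 110 mm (z) when upright; then it stands from x = 0 to +52 mm of the hinge, which is its lower front edge. Laid down it reaches 110 mm to the -x side of the hinge, top at z = 59 mm. A middle wall makes two pockets side by side, each 46 x 53 mm inside, 107 mm deep.
- pocket_a_mouth (a point): Centre of the open mouth of the pocket on the holder's +y side, moves with the cup (z axis: out of the mouth; x axis: from front wall to back wall).
- pocket_a_floor (a point): Centre of the inner floor of that pocket, 107 mm below its mouth.
- pocket_b_mouth (a point): Centre of the open mouth of the pocket on the holder's -y side, moves with the cup.
- pocket_b_floor (a point): Centre of the inner floor of that pocket.
- loop_bar (a point): Middle of the round bar (10 mm thick, 72 mm long, along the holder's y) of the loop on the cup's back wall. Cup upright: 110 mm behind (+x of) the hinge, 35 mm above it, 58 mm clear of the wall. Cup laid down: it stands 110 mm above the hinge, 35 mm to its -x side. Pushed along its arc (from the mouth side towards +x, then down) it swings the cup upright.
- turner_end (a point): Wooden turner (beech, 315 mm long, 45 g, straight round handle 12 mm thick that lies on the table with its axis 6 mm up): this point is the free end of the handle, on its axis. z axis points along the handle towards the blade.
- turner_grip (a point): Turner: point on the handle's axis 150 mm from the free end (centre of mass at 176 mm). z axis points along the handle towards the blade.
- turner_head (a point): Turner: far end of the flat blade, 315 mm from the free end; blade 50 mm wide, 62 mm long, about 9 mm thick, lying flat.
- turner: The turner as a whole (origin near the handle's free end; use its points for positions).
- spoon_end (a point): Wooden cooking spoon (beech, 306 mm long, 50 g, straight round handle 12 mm thick that lies on the table with its axis 6 mm up): this point is the free end of the handle, on its axis. z axis points along the handle towards the bowl.
- spoon_grip (a point): Spoon: point on the handle's axis 150 mm from the free end (centre of mass at 178 mm). z axis points along the handle towards the bowl.
- spoon_head (a point): Spoon: far end of the bowl, 306 mm from the free end; bowl oval, 47 mm wide, 63 mm long, 14 mm thick, lying flat.
- spoon: The spoon as a whole (origin near the handle's free end; use its points for positions).
- canister: Square tea canister with wooden lid, 102 x 102 x 140 mm, origin under its centre; bystander.
- mug: Stoneware mug with handle, 81 x 110 x 74 mm, origin under its centre; bystander.

How it is judged:
By the outcome, as a careful person would: the job done as asked, in the order asked, and still so for the second after the job is handed in, with the robot touching nothing.
It also fails if it takes over 72 s, if anything falls off the work surface, if the arm or the gripper's body presses on something with over 40 N, if the wrist force passes 120 N, or if a joint passes its speed limit or range.

## Working session

There is one attempt and no reset: what is moved stays moved. The work goes in short steps, Python scripts to look and compute and a tool call to move; the robot and the scene stay as the last step left them, time stands still between calls to the robot, and variables do not carry over. Pictures are saved under pics/ and viewed, at most 10 in all, crops included, and the job is handed in when it is done.

Besides the shell and the picture viewer there is one more tool, called after "Request:" by a JSON object that holds its "op" and its "data", one argument or row to a line. jog_arm: Moves the arm, as the interface text tells. Its arguments: {"type":"object","properties":{"plan":{"type":"array"}},"required":["plan"]}

```bash
ls; mkdir -p pics
python3 - <<'E'
from bench import *
import cv2,numpy as np
s=read_state();print(s, tcp_to_grasp)
for n in("scene","side"):
    d=get_image(n);cv2.imwrite(f"pics/{n}0.png",d["img"][:,:,::-1])
    np.savez(f"{n}0.npz",**d)
    print(n,d["intrinsics"].round(1).tolist(),np.round(d["distortion"],3),d["extrinsics"].round(3).tolist())
E
```

```text
pics
{'clock': 0.0, 'joints': array([ 1.46760417e+00,  3.85544774e-01,  6.60908113e-03, -5.13260528e-04,
       -1.19398139e+00, -2.58613338e-01]), 'joint_vel': array([-0.00020896,  0.00177061,  0.00097789,  0.00027247,  0.00073763,
        0.00015123]), 'joint_efforts': array([-8.12630915e-04, -3.92296958e+01,  1.88395303e+01,  4.18630019e+00,
       -4.67234437e-03,  1.23708446e-05]), 'position': array([220.99043943, 583.9964908 , 230.22001912]), 'ee_rot': array([ 9.83664053e-01, -1.80010693e-01, -1.55485445e-04,  1.07569727e-03]), 'contact_force': array([ 0.05933855, -0.21067115,  0.401662  ]), 'wrist_torque': array([ 0.03220274, -0.02740741,  0.01168355]), 'grasp_force': 0.0, 'gripper_width': 85.41655351153284} 18.700000000000003
scene [[400.3, 0.0, 318.6], [0.0, 400.3, 200.2], [0.0, 0.0, 1.0]] [-0.007  0.     0.     0.     0.   ] [[-0.694, -0.513, 0.504, 65.922], [-0.719, 0.476, -0.506, 528.051], [0.02, -0.714, -0.7, 751.479], [0.0, 0.0, 0.0, 1.0]]
side [[440.8, 0.0, 323.5], [0.0, 440.8, 199.1], [0.0, 0.0, 1.0]] [-0.088  0.     0.     0.     0.   ] [[-0.951, 0.196, -0.239, 818.991], [0.308, 0.637, -0.706, 827.483], [0.014, -0.745, -0.667, 842.758], [0.0, 0.0, 0.0, 1.0]]
```

View pics/scene0.png

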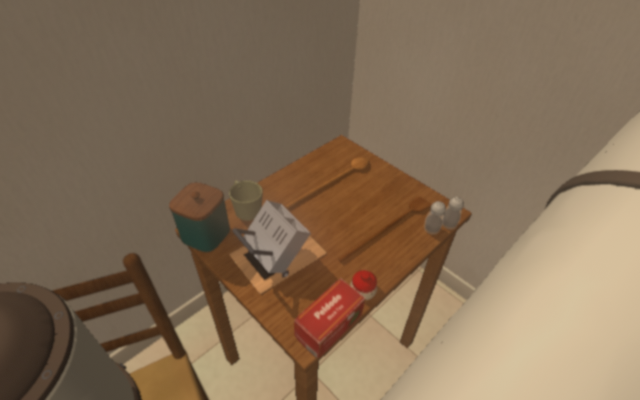

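View pics/side0.png

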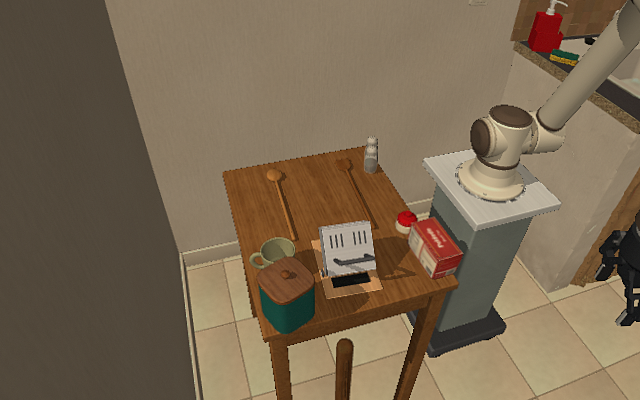

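The scene picture shows the holder at about (275,250) with its cup partly tilted, canister at (200,215), mug at (246,200), spoon with bowl at (360,163) and turner from (342,260) to (415,208). The side picture confirms it: the spoon runs (293,240)→(275,175), the turner (370,225)→(345,165), and the loop is at (350,265).

```bash
cat > h.py <<'E'
import numpy as np,cv2
from scipy.spatial.transform import Rotation as R
def cloud(d,E=None):
    E=d["extrinsics"] if E is None else E
    z=d["range_z"];h,w=z.shape
    uv=np.stack(np.meshgrid(np.arange(w),np.arange(h)),-1).reshape(-1,1,2).astype(np.float64)
    n=cv2.undistortPoints(uv,d["intrinsics"],d["distortion"])[:,0]
    p=np.c_[n,np.ones(len(n))]*z.reshape(-1,1)
    P=p@E[:3,:3].T+E[:3,3];P[z.ravel()<=0]=np.nan
    return P.reshape(h,w,3)
def tcpT(s):
    T=np.eye(4);T[:3,:3]=R.from_quat(s["ee_rot"]).as_matrix();T[:3,3]=s["position"];return T
E
python3 - <<'E'
from h import *
# topdown map: 1.5mm/px ; x range 200..800 up, y
out=[]
for n in("scene0","side0"):
    d=np.load(n+".npz");P=cloud(d);img=d["img"]
    m=np.isfinite(P[...,0])&(P[...,2]>-15)&(P[...,2]<250)
    p=P[m];c=img[m];o=np.argsort(p[:,2]);p=p[o];c=c[o]
    print(n,np.nanpercentile(p,[1,50,99],axis=0).round())
    im=np.zeros((600,400,3),np.uint8)
    # world x -> cols (0..800 /2), y -> rows (0..1200/2)
    u=((p[:,0]+100)/2.5).astype(int);v=((1300-p[:,1])/2.5).astype(int)
    ok=(u>=0)&(u<398)&(v>=0)&(v<598)
    for du in(0,1):
        for dv in(0,1): im[v[ok]+dv,u[ok]+du]=c[ok][:,::-1]
    for k in range(0,400,40):cv2.putText(im,str(int(k*2.5-100)),(k,10),0,.3,(0,255,0));im[:,k]=im[:,k]//2
    for k in range(0,600,40):cv2.putText(im,str(int(1300-k*2.5)),(0,k),0,.3,(0,255,0));im[k]=im[k]//2
    out.append(im)
cv2.imwrite("pics/top0.png",np.hstack(out))
E
```

```text
scene0 [[ 172. -607.  -11.]
 [ 661.   30.   71.]
 [1023.  581.  246.]]
side0 [[-921. -610.  -11.]
 [ 454.  -69.   72.]
 [1020.  461.  246.]]
```

View pics/top0.png

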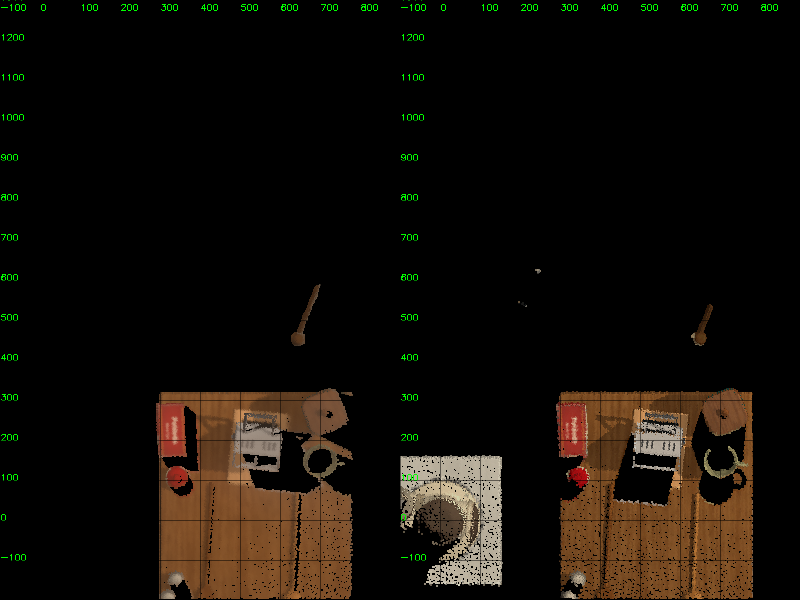

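The top-down map puts the cup at x≈450–600, y≈130–270 with its mouth towards −y. The handles lie roughly along y, the turner at x≈410 and the spoon at x≈640. Next I'll fit numbers to these.

Run:
```python
from h import *
for n in("scene0","side0"):
    d=np.load(n+".npz");P=cloud(d).reshape(-1,3);C=d["img"].reshape(-1,3).astype(int)
    m=np.isfinite(P[:,0])&(P[:,0]>290)&(P[:,0]<760)&(P[:,1]>-450)&(P[:,1]<320)
    P=P[m];C=C[m]
    t=P[(abs(P[:,2])<3)&(P[:,1]<60)]
    A=np.c_[t[:,:2],np.ones(len(t))];co=np.linalg.lstsq(A,t[:,2],rcond=None)[0]
    print(n,"plane",co,"extent",np.percentile(t,[.5,99.5],axis=0).round()[:,:2].tolist())
    P[:,2]-=np.c_[P[:,:2],np.ones(len(P))]@co
    for nm,(a,b) in dict(turner=(340,480),spoon=(580,720)).items():
        q=P[(P[:,0]>a)&(P[:,0]<b)&(P[:,1]<110)&(P[:,2]>5)&(P[:,2]<22)]
        if nm=="turner":
            q=q[q[:,0]>a+30]
        y=q[:,1]
        for lo in range(-300,120,30):
            s=q[(y>=lo)&(y<lo+30)]
            if len(s): print(nm,lo,len(s),s[:,0].mean().round(1),s[:,0].min().round(),s[:,0].max().round(),s[:,2].max().round(1))
        print(nm,"y",y.min().round(1),y.max().round(1))
    q=P[(P[:,0]>440)&(P[:,0]<640)&(P[:,1]>50)&(P[:,1]<300)&(P[:,2]>20)&(P[:,2]<200)]
    q=q[~((q[:,0]>600)&(q[:,1]>120))]
    # ransac plane
    rng=np.random.default_rng(0);rest=q
    for k in range(3):
        best=None
        for i in range(600):
            a,b,c=rest[rng.choice(len(rest),3,False)];nn=np.cross(b-a,c-a);L=np.linalg.norm(nn)
            if L<1:continue
            nn/=L;i_=abs((rest-a)@nn)<2
            if best is None or i_.sum()>best.sum():best=i_
        s=rest[best];c=s.mean(0);nn=np.linalg.svd(s-c,full_matrices=False)[2][2]
        print("plane",best.sum(),c.round(1),nn.round(3),s.min(0).round(),s.max(0).round());rest=rest[~best]
```

```text
scene0 plane [ 5.06559410e-04 -2.60297301e-05 -1.80190541e-01] extent [[300.0, -277.0], [757.0, 59.0]]
turner -240 38 407.2 386.0 433.0 9.9
turner -210 118 409.3 387.0 433.0 11.7
turner -180 75 410.5 392.0 431.0 13.8
turner -150 33 413.3 409.0 418.0 12.7
turner -120 36 415.0 411.0 420.0 12.0
turner -90 36 416.9 412.0 424.0 13.0
turner -60 39 418.5 414.0 425.0 12.8
turner -30 38 420.1 416.0 426.0 12.3
turner 0 47 421.8 418.0 427.0 14.6
turner 30 47 423.6 419.0 429.0 13.8
turner 60 52 425.0 420.0 432.0 14.7
turner 90 17 440.2 421.0 477.0 11.7
turner y -221.6 106.1
spoon -270 1 613.3 613.0 613.0 5.1
spoon -240 42 627.5 610.0 648.0 17.3
spoon -210 112 627.7 607.0 656.0 18.8
spoon -180 37 629.0 619.0 641.0 15.0
spoon -150 25 631.1 627.0 636.0 12.6
spoon -120 30 632.2 628.0 638.0 13.1
spoon -90 31 633.9 629.0 641.0 14.3
spoon -60 32 635.0 630.0 641.0 14.2
spoon -30 35 635.7 631.0 642.0 14.3
spoon 0 38 637.5 632.0 645.0 14.3
spoon 30 44 638.7 634.0 646.0 13.3
spoon 60 15 639.0 636.0 644.0 13.6
spoon y -245.6 69.6
plane 1690 [539.  200.9  87.5] [0.071 0.737 0.672] [483. 162.  40.] [600. 247.
[... 789 characters left out ...]
40 33 632.5 612.0 678.0 18.9
spoon -210 114 631.3 601.0 654.0 20.7
spoon -180 27 633.6 624.0 641.0 15.4
spoon -150 22 634.7 600.0 687.0 11.9
spoon -120 25 634.2 599.0 640.0 13.2
spoon -90 25 636.4 631.0 641.0 14.3
spoon -60 28 637.6 632.0 642.0 14.6
spoon -30 33 638.8 633.0 644.0 15.0
spoon 0 32 639.6 612.0 645.0 14.0
spoon 30 36 641.6 636.0 647.0 14.0
spoon 60 18 636.3 588.0 647.0 12.5
spoon 90 16 591.9 582.0 603.0 8.4
spoon y -263.8 109.3
plane 1506 [544.9 200.5  86.6] [0.07  0.736 0.673] [485. 161.  42.] [600. 244. 126.]
plane 412 [542.6 203.8  87.6] [0.072 0.736 0.674] [484. 166.  45.] [600. 247. 127.]
plane 184 [548.4 196.9  85.8] [-0.073 -0.738 -0.671] [485. 157.  39.] [600. 241. 123.]
```

Request:
{"op": "jog_arm", "data": {
  "plan": [
    [0, [1, 0.93, -0.25], [0, 0, 0]],
    [0, [1, 0.93, -0.25], [0, 0, 0]],
    [0, [1, 0.93, -0.25], [0, 0, 0]]
  ]
}}

```text
clock: 0.48
position: [282.8, 459.5, 257.2]
ee_rot: [0.983, -0.181, -0.0, -0.0]
contact_force: [0.0, 0.4, 1.3]
gripper_width: 32.6
grasp_force: 0.0
```

Request:
{"op": "jog_arm", "data": {
  "plan": [
    [0, [1, 0.93, -0.25], [0, 0, 0]],
    [0, [1, 0.93, -0.25], [0, 0, 0]],
    [0, [1, 0.93, -0.25], [0, 0, 0]]
  ]
}}

```text
clock: 0.85
position: [343.2, 337.8, 282.1]
ee_rot: [0.983, -0.181, 0.0, -0.001]
contact_force: [0.5, 0.9, 1.1]
gripper_width: 0.2
grasp_force: 0.0
```

Request:
{"op": "jog_arm", "data": {
  "plan": [
    [0, [1, 0.93, -0.25], [0, 0, 0]],
    [0, [1, 0.93, -0.25], [0, 0, 0]],
    [0, [1, 0.93, -0.25], [0, 0, 0]]
  ]
}}

```text
clock: 1.23
position: [404.0, 216.0, 306.7]
ee_rot: [0.983, -0.181, 0.0, -0.0]
contact_force: [0.8, 0.9, 0.0]
gripper_width: 0.1
grasp_force: 0.0
```

Request:
{"op": "jog_arm", "data": {
  "plan": [
    [0, [1, 0.93, -0.25], [0, 0, 0.17]],
    [0, [1, 0.93, -0.25], [0, 0, 0.35]],
    [0, [1, 0.93, -0.25], [0, 0, 0.52]],
    [0, [1, 0.93, -0.25], [0, 0, 0.69]],
    [0, [1, 0.93, -0.25], [0, 0, 0.86]],
    [0, [1, 0.93, -0.25], [0, 0, 1]],
    [0, [1, 0.93, -0.25], [0, 0, 1]]
  ]
}}

```text
clock: 2.1
position: [463.7, 96.1, 330.6]
ee_rot: [0.763, -0.647, -0.0, 0.0]
contact_force: [-0.6, -0.4, 0.2]
gripper_width: -0.3
grasp_force: 0.0
```

Run:
```python
from h import *
from bench import *
s=read_state();d=get_image("wrist");E=tcpT(s)@d["tool_from_camera"]
np.savez("w1.npz",E=E,**d);cv2.imwrite("pics/w1.png",d["img"][:,:,::-1])
print(s["joints"].round(2),d["tool_from_camera"].round(2).tolist(),d["distortion"])
P=cloud(d,E);print(np.nanpercentile(P.reshape(-1,3),[1,50,99],axis=0).round())
```

```text
[ 0.55  0.06 -0.17 -0.   -1.34 -0.38] [[-0.0, -0.95, -0.32, 80.93], [1.0, -0.0, -0.0, 1.4], [0.0, -0.32, 0.95, -142.73], [0.0, 0.0, 0.0, 1.0]] [-0.01926268  0.          0.          0.          0.        ]
[[-1101.  -339.  -744.]
 [  468.    98.    -0.]
 [ 1021.  1083.   416.]]
```

View pics/w1.png

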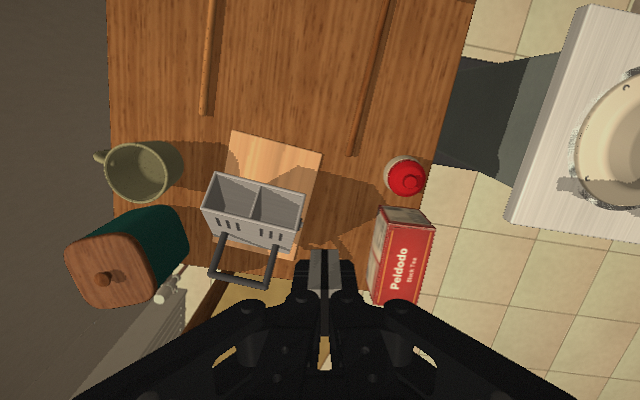

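The wrist view shows the cup mouth (213,172)–(305,190), board front corners (232,130) and (322,152), spoon handle end (204,115), turner handle end (352,155) and loop bar (212,277)–(268,287).

Run:
```python
from h import *
d=dict(np.load("w1.npz"));E=d["E"];P=cloud(d,E)
def pix(u,v,z):
    n=cv2.undistortPoints(np.array([[[u,v]]],float),d["intrinsics"],d["distortion"])[0,0]
    r=E[:3,:3]@np.r_[n,1];o=E[:3,3];return (o+r*(z-o[2])/r[2]).round(1)
print("board corners",pix(232,130,4),pix(322,152,4))
print("spoon end",pix(204,115,6),"turner end",pix(352,155,6))
# handle centre per row, using height
for nm,u0,u1,r in(("spoon",185,225,range(5,116,15)),("turner",335,400,range(5,158,15))):
    pts=[]
    for v in r:
        row=P[v,u0:u1]; m=row[:,2]>6
        if m.sum()>2: pts.append(row[m].mean(0))
    pts=np.array(pts);c=np.polyfit(pts[:,1],pts[:,0],1);print(nm,c,pts[[0,-1]].round(1).tolist(),pts[:,2].round(1))
Q=P[120:300,180:320].reshape(-1,3);Q=Q[np.isfinite(Q[:,0])]
t=P[:100,230:330].reshape(-1,3);print("table z",np.nanmedian(t[:,2]))
q=Q[(Q[:,2]>20)&(Q[:,2]<160)]
x=np.array([.0959,.9954]);e=np.array([-.9954,.0959])
F=q[:,:2]@x;S=q[:,:2]@e
print("f",np.percentile(F,[.5,99.5]),"s",np.percentile(S,[.5,1,99,99.5]),"z",np.percentile(q[:,2],[1,99,99.8]))
# rim top: highest points = mouth back edge
top=q[:,2]>118;print("top rim f",F[top].mean(),"s",S[top].min(),S[top].max(),q[top][:,2].mean(),top.sum())
# back wall plane fit
n=np.array([.071,.737,.673])
b=Q[200-120:0].shape
w=P[205:245,215:300].reshape(-1,3);w=w[np.isfinite(w[:,0])]
dd=w@n;h=np.histogram(dd,bins=np.arange(190,240,1));print(h[0])
k=abs(dd-h[1][h[0].argmax()]-.5)<3;c=w[k].mean(0);nn=np.linalg.svd(w[k]-c,full_matrices=False)[2][2];print(k.sum(),c,nn)
```

```text
board corners [598.7  84.4   4. ] [465.5  94.7   4. ]
spoon end [639.   69.6   6. ] turner end [421.4  91.5   6. ]
spoon [4.48851599e-02 6.37682622e+02] [[634.7, -69.5, 10.1], [640.8, 62.8, 9.9]] [10.1 10.8 11.2 11.2 10.8 10.4 10.9  9.9]
turner [5.06455505e-02 4.22627785e+02] [[416.9, -105.2, 10.7], [427.0, 91.5, 10.8]] [10.7 10.5 10.1  9.9 10.   9.4  9.4  9.1 10.3 10.7 10.8]
table z 0.12845808841439066
f [180.27501412 342.43063977] s [-627.83965395 -624.62341244 -464.90597449 -464.27538086] z [ 22.386359   125.11069578 125.77318647]
top rim f 218.63060107914902 s -579.9503152085566 -463.4140523263006 122.87793164563546 552
[  0   0   0   0   0   3 376 308  51  40  33  48  40  49  48  44  14   8
  15  12   7   6  15  14  10   6  11  15  16   6  11  12   6   5   8  11
   6   5   6   8   7   7   7   9   7  17  26  19  24]
754 [525.06769422 189.44655582  30.05144898] [0.07213618 0.72920132 0.68048645]
```

Request:
{"op": "jog_arm", "data": {
  "plan": [
    [0, [-0.35, -0.45, 0.45], [0, 0, 0.12]],
    [0, [-0.753, -0.917, 0.9], [0, 0, 0.248]],
    [0, [-0.753, -0.917, 0.9], [0, 0, 0.248]],
    [0, [-0.753, -0.917, 0.9], [0, 0, 0.248]]
  ]
}}

```text
clock: 2.65
position: [541.8, 185.2, 238.6]
ee_rot: [-0.673, 0.74, 0.0, -0.002]
contact_force: [0.2, -0.8, -0.9]
gripper_width: 0.1
grasp_force: 0.0
```

Request:
{"op": "jog_arm", "data": {
  "plan": [
    [0, [0, 0, 0.5], [0, 0, 0]],
    [0, [0, 0, 1], [0, 0, 0]],
    [0, [0, 0, 1], [0, 0, 0]]
  ]
}}

```text
clock: 3.02
position: [539.6, 182.6, 138.9]
ee_rot: [-0.672, 0.741, 0.001, -0.004]
contact_force: [0.5, -0.2, 0.3]
gripper_width: 0.2
grasp_force: 0.0
```

Request:
{"op": "jog_arm", "data": {
  "plan": [
    [0, [0.0, 0, 0.26], [0, 0, 0]],
    [0, [0.08, 0, 0.285], [0, 0, 0]],
    [0, [0.155, 0, 0.314], [0, 0, 0]],
    [0, [0.25, 0, 0.365], [0, 0, 0]],
    [0, [0.347, 0, 0.422], [0, 0, 0]],
    [0, [0.44, 0, 0.495], [0, 0, 0]],
    [0, [0.515, 0, 0.567], [0, 0, 0]],
    [0, [0.515, 0, 0.567], [0, 0, 0]]
  ]
}}

```text
clock: 4.03
position: [537.1, 131.4, 85.3]
ee_rot: [-0.671, 0.741, -0.0, -0.0]
contact_force: [0.3, -0.9, 2.0]
gripper_width: 0.1
grasp_force: 0.7
```

Request:
{"op": "jog_arm", "data": {
  "plan": [
    [0, [0.06, 0, 0.06], [0, 0, 0]],
    [0, [0.105, 0, 0.129], [0, 0, 0]],
    [0, [0.14, 0, 0.19], [0, 0, 0]],
    [0, [0.17, 0, 0.25], [0, 0, 0]],
    [0, [0.17, 0, 0.26], [0, 0, 0]],
    [0, [0.17, 0, 0.27], [0, 0, 0]]
  ]
}}

```text
clock: 4.78
position: [534.9, 114.3, 59.0]
ee_rot: [-0.672, 0.741, -0.001, -0.002]
contact_force: [-3.5, -5.5, 16.0]
gripper_width: 0.0
grasp_force: 8.2
```

```bash
cat >> h.py <<'E'
def wrist(n):
    from bench import read_state,get_image
    s=read_state();d=get_image("wrist");E=tcpT(s)@d["tool_from_camera"]
    cv2.imwrite(f"pics/{n}.png",d["img"][:,:,::-1]);return s,d,E,cloud(d,E)
XH=np.array([.0959,.9954]);YH=np.array([-.9954,.0959])
E
python3 - <<'E'
from h import *
from bench import *
for n in("scene","side"):
    d=get_image(n);P=cloud(d).reshape(-1,3);P=P[np.isfinite(P[:,0])]
    F=P[:,:2]@XH;S=P[:,:2]@YH
    m=(F>140)&(F<256)&(S>-585)&(S<-460)&(P[:,2]>40)&(P[:,2]<80)
    z=P[m][:,2];print(n,m.sum(),np.percentile(z,[5,50,95]),np.percentile(F[m],[1,99]),np.percentile(S[m],[1,99]))
    top=m&(abs(P[:,2]-np.median(z))<4)
    A=np.c_[F[top],S[top],np.ones(top.sum())];print(np.linalg.lstsq(A,P[top][:,2],rcond=None)[0])
E
```

```text
scene 1946 [45.34137169 58.8792366  63.0124247 ] [145.04654601 255.12846455] [-577.45755118 -463.79863621]
[-1.51390824e-03 -1.34883237e-03  5.86473712e+01]
side 1620 [45.54301547 59.61231537 63.70571795] [144.75138542 254.75892116] [-579.60261118 -465.78738334]
[9.82629172e-03 3.80107823e-03 5.98077410e+01]
```

Request:
{"op": "jog_arm", "data": {
  "plan": [
    [40, [0, 0, -0.5], [0, 0, 0]],
    [60, [0.4, 0.2, -0.7], [0, 0, 0]],
    [60, [1, 0.5, -0.7], [0, 0, 0]],
    [60, [1, 0.5, -0.7], [0, 0, 0]]
  ]
}}

```text
clock: 5.38
position: [472.0, 18.6, 127.0]
ee_rot: [-0.67, 0.742, 0.001, -0.002]
contact_force: [-0.1, -0.2, 0.3]
gripper_width: 60.2
grasp_force: 0.0
```

Request:
{"op": "jog_arm", "data": {
  "plan": [
    [60, [0.5, 0.25, 0.1], [0, 0, -0.02]],
    [60, [0.936, 0.483, 0.25], [0, 0, -0.04]],
    [60, [0.936, 0.483, 0.25], [0, 0, -0.04]],
    [60, [0.936, 0.483, 0.25], [0, 0, -0.04]]
  ]
}}

```text
clock: 5.88
position: [419.3, -66.9, 102.7]
ee_rot: [-0.687, 0.727, -0.0, 0.0]
contact_force: [0.3, 0.0, 0.2]
gripper_width: 60.5
grasp_force: 0.0
```

```bash
cat >> h.py <<'E'
def handle(P,s,half=50,zmin=4,zmax=16,ymin=None,ymax=None):
    "fit x=c0*y+c1 to raised points close to the tool in x"
    q=P.reshape(-1,3);q=q[np.isfinite(q[:,0])];p=s["position"]
    m=(abs(q[:,0]-p[0])<half)&(q[:,2]>zmin)&(q[:,2]<zmax)&(q[:,1]>ymin)&(q[:,1]<ymax);q=q[m]
    for k in range(4):
        c=np.polyfit(q[:,1],q[:,0],1);r=q[:,0]-np.polyval(c,q[:,1]);q=q[abs(r)<max(7,30/(k+1))]
    return c,q
E
python3 - <<'E'
from h import *
s,d,E,P=wrist("w2");print(s["position"].round(1),s["ee_rot"].round(3),s["gripper_width"])
c,q=handle(P,s,ymin=-160,ymax=100)
print(c,len(q),q.min(0),q.max(0),"x at tcp",np.polyval(c,s["position"][1]))
T=tcpT(s);print(T[:2,:2].round(4).tolist())
E
```

```text
[419.3 -66.9 102.7] [-0.687  0.727 -0.     0.   ] 60.54380137297469
[5.82460403e-02 4.22088738e+02] 3674 [ 408.74197999 -159.96522091    4.05174327] [432.61791135  92.69319243  13.25512643] x at tcp 418.1916428686634
[[-0.0559, -0.9984], [-0.9984, 0.0559]]
```

View pics/w2.png

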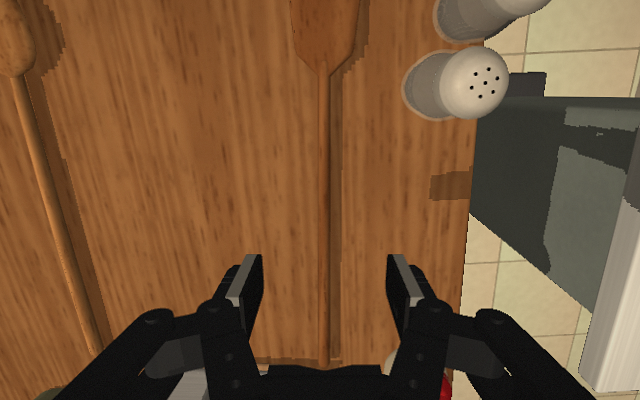

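The turner's handle lies centred between the open fingers (column ≈325), with the blade at (325,30) ahead and the shakers clear at right. I'll lower and grip.

Request:
{"op": "jog_arm", "data": {
  "plan": [
    [50, [0, 0.01, 0.5], [0, 0, 0]],
    [40, [0, 0.01, 0.9], [0, 0, 0]],
    [30, [0, 0.01, 0.99], [0, 0, 0]],
    [0, [0, 0.01, 0.99], [0, 0, 0]],
    [0, [0, 0.01, 0.99], [0, 0, 0]],
    [0, [0, 0.01, 0.99], [0, 0, 0]],
    [0, [0, 0.01, 0.99], [0, 0, 0]]
  ]
}}

```text
clock: 6.8
position: [418.0, -67.0, 4.4]
ee_rot: [-0.687, 0.727, -0.0, 0.001]
contact_force: [-0.2, -0.0, -0.4]
gripper_width: 9.3
grasp_force: 58.6
```

Request:
{"op": "jog_arm", "data": {
  "plan": [
    [30, [0, 0, 0], [0, 0, 0]],
    [30, [0, 0, 0.03], [0, 0, 0]],
    [30, [0, 0, 0.035], [0, 0, 0]],
    [0, [0, 0, 0.035], [0, 0, 0]],
    [0, [0, 0, 0.035], [0, 0, 0]],
    [0, [0, 0, 0.035], [0, 0, 0]],
    [0, [0, 0, 0.035], [0, 0, 0]]
  ]
}}

```text
clock: 7.68
position: [418.0, -67.0, 0.6]
ee_rot: [-0.687, 0.726, -0.0, 0.0]
contact_force: [-1.2, -0.2, 5.0]
gripper_width: 9.2
grasp_force: 58.9
```

Request:
{"op": "jog_arm", "data": {
  "plan": [
    [0, [0, 0, -0.3], [0, 0, 0]],
    [0, [0.08, -0.35, -0.27], [0, 0, 0.02]],
    [0, [0.157, -0.704, -0.27], [0, 0, 0.038]],
    [0, [0.157, -0.704, -0.27], [0, 0, 0.038]],
    [0, [0.157, -0.704, -0.27], [0, 0, 0.038]]
  ]
}}

```text
clock: 8.3
position: [485.8, -86.8, 26.5]
ee_rot: [-0.672, 0.74, 0.001, -0.001]
contact_force: [-0.6, -1.1, -0.3]
gripper_width: 9.2
grasp_force: 58.7
```

Run:
```python
from h import *
from bench import *
s=read_state();p=s["position"];print(p.round(1),s["ee_rot"].round(3),s["gripper_width"],s["grasp_force"],"f,s",p[:2]@XH,p[:2]@YH)
for n in("scene","side"):
    d=get_image(n);P=cloud(d).reshape(-1,3);P=P[np.isfinite(P[:,0])];F=P[:,:2]@XH;S=P[:,:2]@YH
    m=(abs(S+493.5)<22)&(F>-240)&(F<138)&(P[:,2]>10)&(P[:,2]<50)
    for lo in range(-240,140,30):
        k=m&(F>=lo)&(F<lo+30)
        if k.sum()>3: print(n,lo,k.sum(),"s",S[k].mean().round(1),"z",P[k][:,2].mean().round(1),P[k][:,2].max().round(1))
    print("end f",F[m].max(), "head",F[m].min())
```

```text
[485.8 -86.8  26.5] [-0.672  0.74   0.001 -0.001] 9.163556967013145 58.661885261535645 f,s -39.77531631367071 -491.8882561137247
scene -210 52 s -492.1 z 33.1 36.9
scene -180 105 s -490.5 z 34.0 37.8
scene -150 49 s -488.3 z 34.4 38.4
scene -60 69 s -485.9 z 40.2 49.3
scene -30 50 s -489.1 z 35.5 49.1
scene 0 38 s -488.5 z 35.1 38.9
scene 30 45 s -488.9 z 35.1 40.5
scene 60 51 s -488.7 z 35.6 40.2
scene 90 53 s -489.0 z 35.5 39.4
scene 120 4 s -490.6 z 33.7 35.2
end f 121.48925857758157 head -194.69754949730267
side -210 12 s -509.1 z 34.8 38.1
side -180 5 s -510.8 z 35.1 36.9
side -150 13 s -500.2 z 33.4 37.5
side -60 56 s -491.1 z 40.0 49.9
side -30 35 s -491.6 z 37.3 50.0
side 0 30 s -491.7 z 35.6 38.9
side 30 28 s -491.9 z 35.9 39.5
side 60 33 s -492.3 z 36.6 40.9
side 90 35 s -491.8 z 37.0 40.8
end f 120.2773773060221 head -195.15794151349135
```

Request:
{"op": "jog_arm", "data": {
  "plan": [
    [0, [-0.3, -0.02, 0], [0, 0, 0]],
    [0, [-0.55, -0.02, 0], [0, 0, 0]],
    [0, [-0.8, -0.02, 0], [0, 0, 0]],
    [0, [-1, -0.02, 0], [0, 0, 0]]
  ]
}}

```text
clock: 8.9
position: [497.7, 13.6, 27.2]
ee_rot: [-0.673, 0.74, 0.0, -0.0]
contact_force: [-0.1, 0.1, -0.2]
gripper_width: 9.2
grasp_force: 58.7
```

Request:
{"op": "jog_arm", "data": {
  "plan": [
    [0, [-0.12, 0, 0], [0, 0, 0]],
    [0, [-0.24, 0, 0], [0, 0, 0]],
    [0, [-0.24, 0, 0.08], [0, 0, 0]],
    [0, [-0.24, 0, 0.15], [0, 0, 0]],
    [0, [-0.24, 0, 0.15], [0, 0, 0]]
  ]
}}

```text
clock: 9.52
position: [500.0, 35.8, 11.1]
ee_rot: [-0.672, 0.74, 0.0, -0.001]
contact_force: [0.3, 0.4, 0.3]
gripper_width: 9.3
grasp_force: 58.7
```

Request:
{"op": "jog_arm", "data": {
  "plan": [
    [40, [0, 0, 0], [0, 0, 0]],
    [40, [0, 0, 0], [0, 0, 0]],
    [40, [0, 0, -0.5], [0, 0, 0]],
    [60, [0.2, -0.3, -0.9], [0, 0, 0]],
    [60, [0.55, -0.7, -0.9], [0, 0, 0]],
    [60, [0.55, -0.7, -0.9], [0, 0, 0]]
  ]
}}

```text
clock: 10.28
position: [567.4, -26.8, 102.8]
ee_rot: [-0.671, 0.741, -0.001, 0.001]
contact_force: [0.1, 0.4, -1.0]
gripper_width: 60.1
grasp_force: 0.0
```

Request:
{"op": "jog_arm", "data": {
  "plan": [
    [60, [0.3, -0.4, 0], [0, 0, -0.02]],
    [60, [0.575, -0.76, 0], [0, 0, -0.048]],
    [60, [0.575, -0.76, 0], [0, 0, -0.048]],
    [60, [0.575, -0.76, 0], [0, 0, -0.048]]
  ]
}}

```text
clock: 10.78
position: [634.2, -89.0, 101.5]
ee_rot: [-0.691, 0.723, 0.001, -0.001]
contact_force: [-0.4, 0.7, -0.9]
gripper_width: 60.3
grasp_force: 0.0
```

Run:
```python
from h import *
s,d,E,P=wrist("w3");print(s["position"].round(1),s["ee_rot"].round(3),s["gripper_width"])
c,q=handle(P,s,half=35,ymin=-160,ymax=75)
print(c,len(q),q.min(0),q.max(0),"x at tcp",np.polyval(c,s["position"][1]))
T=tcpT(s);print(T[:2,:2].round(4).tolist())
```

```text
[634.2 -89.  101.5] [-0.691  0.723  0.001 -0.001] 60.251938408743115
[4.10215214e-02 6.38431997e+02] 3137 [ 627.52549125 -159.7599547     5.20322271] [646.52954879  69.22311777  14.07370931] x at tcp 634.7818520784016
[[-0.0459, -0.9989], [-0.9989, 0.0459]]
```

View pics/w3.png

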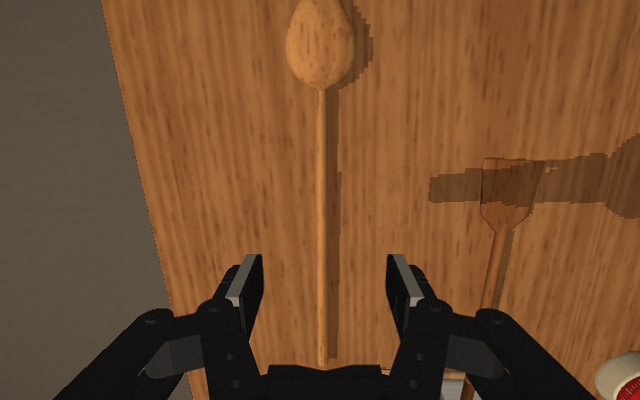

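Spoon handle is centred (column ≈325), bowl at (320,45); the turner lies in the cup with its blade at (510,190), slightly yawed.

Request:
{"op": "jog_arm", "data": {
  "plan": [
    [50, [0, -0.005, 0.5], [0, 0, 0]],
    [40, [0, -0.005, 0.9], [0, 0, 0]],
    [30, [0, -0.005, 1], [0, 0, 0]],
    [0, [0, -0.005, 1], [0, 0, 0]],
    [0, [0, -0.005, 1], [0, 0, 0]],
    [0, [0, -0.005, 1], [0, 0, 0]],
    [0, [0, -0.005, 1], [0, 0, 0]]
  ]
}}

```text
clock: 11.7
position: [636.5, -89.3, 3.4]
ee_rot: [-0.691, 0.723, -0.001, 0.001]
contact_force: [-1.3, 1.6, 3.9]
gripper_width: 9.4
grasp_force: 59.0
```

Run:
```python
from h import *
from bench import *
for n in("scene","side"):
    d=get_image(n);P=cloud(d).reshape(-1,3);P=P[np.isfinite(P[:,0])];F=P[:,:2]@XH;S=P[:,:2]@YH
    m=(S>-545)&(S<-440)&(F>-150)&(F<138)&(P[:,2]>7)&(P[:,2]<50)
    for lo in range(-150,140,24):
        k=m&(F>=lo)&(F<lo+24)
        if k.sum()>3: print(n,lo,k.sum(),"s",S[k].mean().round(1),S[k].min().round(1),S[k].max().round(1),"z",P[k][:,2].mean().round(1),P[k][:,2].max().round(1))
```

```text
scene -78 7 s -505.0 -516.3 -493.4 z 7.6 9.0
scene -54 45 s -495.9 -511.8 -477.8 z 8.3 10.9
scene -30 53 s -491.9 -510.3 -477.3 z 9.5 12.4
scene -6 28 s -492.3 -498.4 -489.2 z 11.5 15.4
scene 18 29 s -491.9 -496.6 -488.1 z 12.3 15.2
scene 42 31 s -491.5 -496.4 -487.9 z 14.0 17.2
scene 66 35 s -491.6 -497.3 -488.1 z 15.2 18.4
scene 90 35 s -491.2 -496.3 -487.9 z 16.5 19.5
scene 114 12 s -491.1 -496.4 -487.6 z 17.4 20.6
side -78 11 s -503.5 -514.1 -487.2 z 7.6 9.4
side -54 39 s -500.4 -518.0 -477.0 z 8.9 11.7
side -30 44 s -496.0 -514.0 -478.7 z 10.0 15.1
side -6 17 s -495.4 -498.6 -490.8 z 12.1 15.9
side 18 20 s -494.9 -498.6 -490.4 z 13.3 16.9
side 42 19 s -494.5 -498.7 -488.9 z 14.1 17.8
side 66 23 s -494.4 -498.5 -488.8 z 16.0 19.6
side 90 11 s -494.3 -498.3 -490.2 z 17.0 19.1
```

Request:
{"op": "jog_arm", "data": {
  "plan": [
    [0, [0, 0, -0.3], [0, 0, 0]],
    [0, [0.02, 0.45, -0.29], [0, 0, 0.02]],
    [0, [0.055, 0.93, -0.29], [0, 0, 0.048]],
    [0, [0.055, 0.93, -0.29], [0, 0, 0.048]],
    [0, [0.055, 0.93, -0.29], [0, 0, 0.048]]
  ]
}}

```text
clock: 12.42
position: [543.5, -90.8, 31.5]
ee_rot: [-0.673, 0.74, -0.001, 0.001]
contact_force: [0.2, -0.6, -0.3]
gripper_width: 8.9
grasp_force: 59.0
```

Run:
```python
from h import *
from bench import *
s=read_state();p=s["position"];print(p.round(1),s["ee_rot"].round(3),s["gripper_width"],s["grasp_force"],"f,s",p[:2]@XH,p[:2]@YH)
for n in("scene","side"):
    d=get_image(n);P=cloud(d).reshape(-1,3);P=P[np.isfinite(P[:,0])];F=P[:,:2]@XH;S=P[:,:2]@YH
    m=(abs(S+549.5)<22)&(F>-240)&(F<138)&(P[:,2]>10)&(P[:,2]<50)
    for lo in range(-240,140,40):
        k=m&(F>=lo)&(F<lo+40)
        if k.sum()>3: print(n,lo,k.sum(),"s",S[k].mean().round(1),"z",P[k][:,2].mean().round(1),P[k][:,2].max().round(1))
    print("end f",F[m].max(), "head",F[m].min())
```

```text
[543.5 -90.8  31.5] [-0.673  0.74  -0.001  0.001] 8.859384058507128 59.02231693267822 f,s -38.21275616829665 -549.72967216835
scene -200 47 s -546.5 z 41.5 47.2
scene -160 134 s -545.7 z 42.0 46.4
scene -120 15 s -544.1 z 35.6 41.1
scene -80 9 s -538.1 z 40.4 49.4
scene -40 85 s -545.8 z 40.5 49.5
scene 0 55 s -546.4 z 37.8 42.5
scene 40 61 s -546.4 z 38.2 41.9
scene 80 70 s -546.2 z 37.9 42.3
end f 120.0458116248349 head -185.97915291789468
side -160 10 s -565.7 z 39.4 43.2
side -80 10 s -550.8 z 39.8 45.7
side -40 72 s -548.8 z 41.7 49.9
side 0 37 s -550.0 z 39.3 44.0
side 40 44 s -549.9 z 39.5 44.1
side 80 52 s -549.5 z 38.7 43.8
end f 120.63158952568511 head -147.0034330376373
```

Request:
{"op": "jog_arm", "data": {
  "plan": [
    [0, [-0.3, -0.01, 0.02], [0, 0, 0]],
    [0, [-0.55, -0.01, 0.02], [0, 0, 0]],
    [0, [-0.8, -0.01, 0.02], [0, 0, 0]],
    [0, [-1, -0.01, 0.02], [0, 0, 0]]
  ]
}}

```text
clock: 13.02
position: [554.3, 10.0, 28.9]
ee_rot: [-0.673, 0.74, -0.0, 0.0]
contact_force: [0.5, -0.3, -0.1]
gripper_width: 9.5
grasp_force: 59.0
```

Request:
{"op": "jog_arm", "data": {
  "plan": [
    [0, [-0.12, 0, 0], [0, 0, 0]],
    [0, [-0.24, 0, 0], [0, 0, 0]],
    [0, [-0.24, 0, 0.08], [0, 0, 0]],
    [0, [-0.24, 0, 0.16], [0, 0, 0]],
    [0, [-0.24, 0, 0.16], [0, 0, 0]],
    [35, [-0.24, 0, 0.16], [0, 0, 0]],
    [35, [-0.24, 0, 0.16], [0, 0, 0]],
    [35, [-0.24, 0, 0.16], [0, 0, 0]]
  ]
}}

```text
clock: 14.02
position: [555.6, 32.5, 13.3]
ee_rot: [-0.672, 0.74, -0.0, 0.0]
contact_force: [1.0, 0.2, -0.4]
gripper_width: 34.6
grasp_force: 0.0
```

Request:
{"op": "jog_arm", "data": {
  "plan": [
    [35, [0, 0, -0.4], [0, 0, 0]],
    [10, [-0.1, 0, -0.8], [0, 0, 0]],
    [0, [-0.5, 0.15, -1], [0, 0, 0]],
    [0, [-1, 0.284, -1], [0, 0, 0]],
    [0, [-1, 0.284, -0.87], [0, 0, 0]],
    [0, [-1, 0.284, -0.87], [0, 0, 0]]
  ]
}}

```text
clock: 14.78
position: [535.7, 134.5, 98.9]
ee_rot: [-0.673, 0.74, 0.0, -0.002]
contact_force: [0.0, -0.2, -0.0]
gripper_width: -0.1
grasp_force: 0.0
```

Run:
```python
from h import *
from bench import *
s=read_state();p=s["position"];print(p.round(1),"f,s",p[:2]@XH,p[:2]@YH)
d=get_image("side");cv2.imwrite("pics/side1.png",cv2.resize(d["img"][120:330,200:460,::-1],None,fx=2.5,fy=2.5))
for n in("scene","side"):
    if n=="scene": d=get_image(n)
    else: d=get_image(n)
    P=cloud(d).reshape(-1,3);P=P[np.isfinite(P[:,0])];F=P[:,:2]@XH;S=P[:,:2]@YH
    m=(F>205)&(F<240)&(abs(S+521)<50)&(P[:,2]>70)&(P[:,2]<140)
    t=m&(P[:,2]>108);print(n,m.sum(),t.sum(),"bar f",np.percentile(F[t],[5,50,95]),"s",S[t].min(),S[t].max(),"z",np.percentile(P[t][:,2],[5,50,95]))
```

```text
[535.7 134.5  98.9] f,s 185.21421010976243 -520.3494076829453
scene 266 160 bar f [216.8814748  221.83437968 224.66342646] s -560.915690744029 -480.07122055197226 z [112.53160053 120.68609608 123.16664511]
side 257 165 bar f [217.87672704 222.80558727 225.52128061] s -562.8015961114116 -483.60813912208073 z [112.27350852 120.66366606 124.15108255]
```

View pics/side1.png

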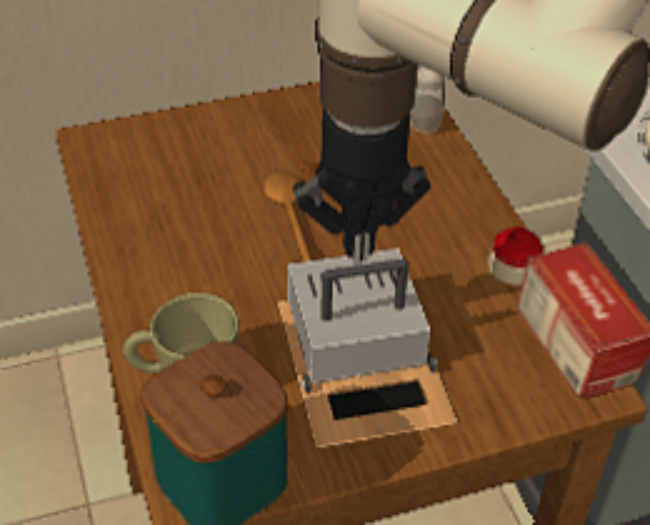

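The fingers (362,245) stand just behind the loop bar (370,268), and both utensils are in the cup. Now I'll push the bar along its arc.

Request:
{"op": "jog_arm", "data": {
  "plan": [
    [0, [-0.15, 0, -0.03], [0, 0, 0]],
    [0, [-0.24, 0, -0.05], [0, 0, 0]],
    [0, [-0.33, 0, -0.065], [0, 0, 0]],
    [0, [-0.43, 0, -0.08], [0, 0, 0]],
    [0, [-0.53, 0, -0.085], [0, 0, 0]],
    [0, [-0.63, 0, -0.08], [0, 0, 0]],
    [0, [-0.73, 0, -0.065], [0, 0, 0]],
    [0, [-0.83, 0, -0.045], [0, 0, 0]],
    [0, [-0.925, 0, -0.015], [0, 0, 0]],
    [0, [-0.99, 0, 0.012], [0, 0, 0]]
  ]
}}

```text
clock: 16.18
position: [546.6, 233.2, 99.6]
ee_rot: [-0.673, 0.74, -0.001, -0.0]
contact_force: [-0.6, -4.6, 4.0]
gripper_width: 0.1
grasp_force: 2.4
```

Request:
{"op": "jog_arm", "data": {
  "plan": [
    [0, [-0.06, 0, 0.03], [0, 0, 0]],
    [0, [-0.117, 0, 0.065], [0, 0, 0]],
    [0, [-0.2, 0, 0.12], [0, 0, 0]],
    [0, [-0.28, 0, 0.18], [0, 0, 0]],
    [0, [-0.356, 0, 0.25], [0, 0, 0]],
    [0, [-0.424, 0, 0.32], [0, 0, 0]],
    [0, [-0.485, 0, 0.4], [0, 0, 0]],
    [0, [-0.485, 0, 0.4], [0, 0, 0]]
  ]
}}

```text
clock: 17.18
position: [550.7, 282.7, 57.6]
ee_rot: [-0.673, 0.74, 0.0, -0.0]
contact_force: [0.2, -0.3, -0.3]
gripper_width: 0.7
grasp_force: 0.0
```

Run:
```python
from h import *
from bench import *
s=read_state();p=s["position"];print(p.round(1),"f,s",p[:2]@XH-254.5,p[:2]@YH,s["joints"].round(2))
d=get_image("side");cv2.imwrite("pics/side2.png",cv2.resize(d["img"][80:330,180:480,::-1],None,fx=2.4,fy=2.4))
P=cloud(d).reshape(-1,3);P=P[np.isfinite(P[:,0])];F=P[:,:2]@XH-254.5;S=P[:,:2]@YH
m=(F>60)&(F<130)&(abs(S+521)<40)&(P[:,2]>45)&(P[:,2]<110)
q=np.c_[F,S,P[:,2]][m];print(len(q));
for lo in range(60,130,8):
    k=(q[:,0]>=lo)&(q[:,0]<lo+8)
    if k.sum():print(lo,k.sum(),np.percentile(q[k][:,2],[5,50,95]).round(1))
```

```text
[550.7 282.7  57.6] f,s 79.73823340288959 -521.0494181721119 [ 0.73  0.54 -0.21 -0.   -0.82 -0.83]
396
60 13 [65.8 70.1 72.5]
68 28 [ 70.1  73.  107.8]
76 50 [ 71.5  78.1 107.7]
84 159 [ 76.1  90.8 109. ]
92 146 [74.3 77.9 81.3]
```

View pics/side2.png

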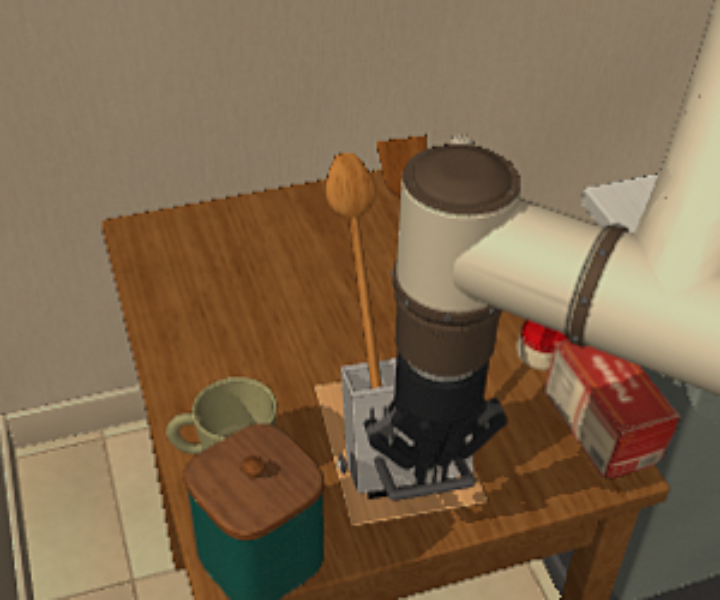

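The cup is about 17° from upright with the spoon standing at (350,185) and the turner behind the wrist at (403,165). The bar is at (425,487). I'll raise over it, tilt the wrist away from the utensils and press down.

Request:
{"op": "jog_arm", "data": {
  "plan": [
    [0, [0.03, 0, 0], [0, 0, 0]],
    [0, [0.03, 0, -0.42], [0, 0, 0]],
    [0, [0.03, 0, -0.42], [0, 0.12, 0]],
    [0, [-0.16, 0, -0.42], [0, 0.25, 0]],
    [0, [-0.16, 0, -0.42], [0, 0.25, 0]],
    [0, [-0.16, 0, -0.25], [0, 0.25, 0]],
    [0, [-0.16, 0, -0.25], [0, 0.25, 0]]
  ]
}}

```text
clock: 18.1
position: [551.4, 295.9, 82.1]
ee_rot: [-0.666, 0.734, -0.087, -0.099]
contact_force: [0.0, -0.0, 0.2]
gripper_width: 0.1
grasp_force: 0.0
```

Request:
{"op": "jog_arm", "data": {
  "plan": [
    [0, [-0.04, 0, 0.03], [0, 0, 0]],
    [0, [-0.08, 0, 0.065], [0, 0, 0]],
    [0, [-0.113, 0, 0.1], [0, 0, 0]],
    [0, [-0.15, 0, 0.14], [0, 0, 0]],
    [0, [-0.18, 0, 0.175], [0, 0, 0]],
    [0, [-0.21, 0, 0.215], [0, 0, 0]],
    [0, [-0.24, 0, 0.255], [0, 0, 0]],
    [0, [-0.27, 0, 0.29], [0, 0, 0]],
    [0, [-0.27, 0, 0.29], [0, 0, 0]]
  ]
}}

```text
clock: 19.23
position: [554.9, 317.5, 48.7]
ee_rot: [-0.667, 0.734, -0.088, -0.095]
contact_force: [0.9, 3.0, 2.9]
gripper_width: -0.1
grasp_force: 2.0
```

Request:
{"op": "jog_arm", "data": {
  "plan": [
    [0, [0.01, 0, 0.02], [0, 0, 0]],
    [0, [0.02, 0, 0.035], [0, 0, 0]],
    [0, [0.02, 0, 0.045], [0, 0, 0]],
    [0, [0.02, 0, 0.045], [0, 0, 0]]
  ]
}}

```text
clock: 19.73
position: [555.3, 316.0, 46.6]
ee_rot: [-0.667, 0.734, -0.087, -0.093]
contact_force: [-1.7, 6.9, 7.6]
gripper_width: -0.1
grasp_force: 4.3
```

```bash
cat > chk.py <<'E'
from h import *
from bench import *
import sys
s=read_state();p=s["position"];print(p.round(1),s["contact_force"].round(1),"f,s",p[:2]@XH-254.5,p[:2]@YH)
for n in("scene","side"):
    d=get_image(n);P=cloud(d).reshape(-1,3);P=P[np.isfinite(P[:,0])];F=P[:,:2]@XH-254.5;S=P[:,:2]@YH
    if n=="side":cv2.imwrite(f"pics/{sys.argv[1]}.png",cv2.resize(d["img"][80:330,180:480,::-1],None,fx=2.4,fy=2.4))
    m=(F>42)&(F<62)&(abs(S+521)<60)&(P[:,2]>50)&(P[:,2]<116);w=np.c_[F,S,P[:,2]][m]
    if m.sum()>30:
        c=np.linalg.lstsq(np.c_[w[:,1:],np.ones(len(w))],w[:,0],rcond=None)[0];r=abs(w[:,0]-np.c_[w[:,1:],np.ones(len(w))]@c)<3
        c=np.linalg.lstsq(np.c_[w[r][:,1:],np.ones(r.sum())],w[r][:,0],rcond=None)[0];print(n,r.sum(),"df/dz tilt rad",c[1],"f",w[r][:,0].mean())
    m=(F>-25)&(F<60)&(abs(S+521)<62)&(P[:,2]>90)&(P[:,2]<130);print(" top z",np.percentile(P[m][:,2],[90,98]))
    b=(F>98)&(F<122)&(abs(S+521)<36)&(P[:,2]>20)&(P[:,2]<60);print(" bar f,z",np.median(F[b]),np.percentile(P[b][:,2],[50,90]) if b.any() else 0)
E
python3 chk.py side3
```

```text
[555.3 316.   46.6] [-1.7  6.9  7.6] f,s 113.28047316109223 -522.4905938081715
scene 269 df/dz tilt rad 0.008838131228671275 f 51.852038077760575
 top z [118.96186391 120.25146377]
 bar f,z 110.98201014248104 [46.11744967 54.69225597]
side 438 df/dz tilt rad -0.0016009722963246098 f 50.50184840042099
 top z [120.68140582 126.1122356 ]
 bar f,z 112.46835943817126 [47.29428807 50.2002087 ]
```

Request:
{"op": "jog_arm", "data": {
  "plan": [
    [0, [0.005, 0, 0.02], [0, 0, 0]],
    [0, [0.01, 0, 0.03], [0, 0, 0]],
    [0, [0.01, 0, 0.03], [0, 0, 0]]
  ]
}}

```text
clock: 20.2
position: [555.5, 315.9, 46.3]
ee_rot: [-0.668, 0.733, -0.087, -0.091]
contact_force: [-3.9, 9.8, 16.3]
gripper_width: 0.1
grasp_force: 8.8
```

The bar has hit its stop: force rose and position held. Retract.

Request:
{"op": "jog_arm", "data": {
  "plan": [
    [0, [0, 0, -0.2], [0, 0, 0]],
    [0, [-0.2, 0, -0.6], [0, 0, 0]],
    [0, [-0.5, 0, -1], [0, 0, 0]],
    [0, [-0.9, 0, -1], [0, 0, 0]],
    [0, [-0.9, 0, -1], [0, 0, 0]]
  ]
}}

```text
clock: 20.82
position: [563.1, 424.0, 112.6]
ee_rot: [-0.667, 0.733, -0.088, -0.099]
contact_force: [0.6, -1.0, 0.1]
gripper_width: -0.0
grasp_force: 0.0
```

```bash
python3 chk.py side4
```

```text
[563.1 424.  112.6] [ 0.6 -1.   0.1] f,s 221.54044480198297 -519.8047650125208
scene 300 df/dz tilt rad 0.00557873965533362 f 51.84924612807473
 top z [119.20106727 120.36622836]
 bar f,z 110.8144652150219 [45.77724787 47.91168597]
side 939 df/dz tilt rad 0.00038057282148140636 f 50.84048294558647
 top z [120.70647548 123.21389947]
 bar f,z 111.84155706715813 [46.87674557 49.17721867]
```

View pics/side4.png

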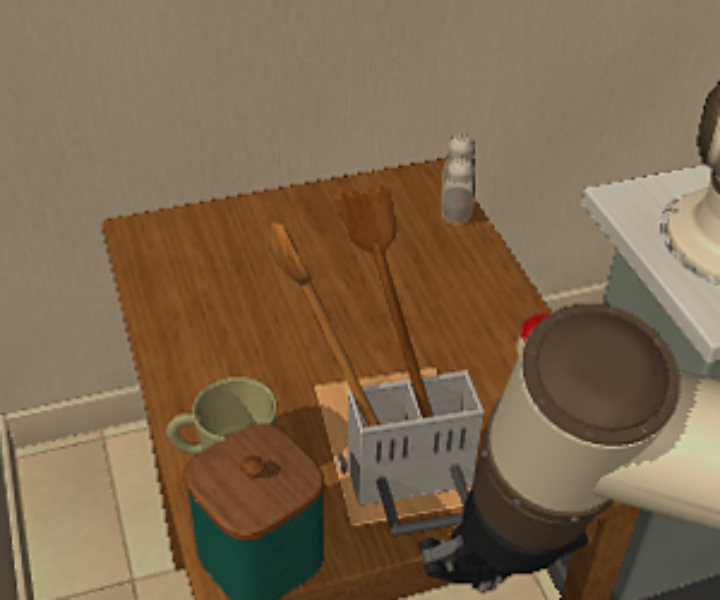

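The cup is fully upright on its stop (wall tilt about 0). The spoon (290,255) and turner (370,220) stand handle-down in separate pockets. Canister and mug are unmoved, and the arm is clear.

```bash
python3 -c "
from bench import *
print(job_done())"
```

```text
the job is handed in; nothing more can be done
None
```

The turner and spoon are each in their own pocket, handle ends down, with the cup swung fully upright and the canister and mug left where they were; the job is handed in at about 21 s on the robot's clock.

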